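# Hang the tilt-out compartment's return spring on its anchor post

## Robot

A 7-joint arm with a two-finger parallel gripper is mounted at the origin on the work surface. World frame = base frame: x ahead of the robot, y to its left, z up, the work surface at z = 0. Lengths are in m, angles in rad, forces in N, time in s.
With the tool pointing down it reaches from about 0.4 to 0.85 m from the base axis. Payload 4.5 kg.
Tool frame: the origin (TCP) lies at the very end of the fingers, on their centre line; the grasp point (between the pads) lies 19 mm behind it; z points along the fingers, y is the line along which they close (so a half turn about z gives the same grasp; the last joint's range is limited). The gripper opens to 88 mm and grips with 3 to 60 N. Pads are 18 mm wide; open, the fingers measure 123 mm over their backs; the gripper's body (75 mm by 187 mm) begins 45 mm behind the grasp point.
Start: joints at [1.27, 0.689, -0.195, 1.565, 0.157, 0.902, -0.215], TCP at [0.205, -0.59, 0.239] pointing down, gripper open.
Joint ranges: [-3.01, 3.01], [-0.46, 2.08], [-1.47, 1.51], [0.13, 2.56], [-1, 4.14], [0.04, 2.09], [-2.66, 2.66]. Speed limits (rad/s): [2.57, 2.57, 3.14, 3.14, 3.14, 3.14, 3.14].

## Interface

Orientations are given as a unit quaternion [x, y, z, w].
In Python, from plant import r, eyes, nets gives the robot as it stands.
- The arm moves only by the shell command python3 -m pendant 'ROWS' [FORCE]. ROWS is JSON, a list of rows, each an object of numbers: "claw": the opening, from 0 (shut) to 1 (fully open); "dx", "dy", "dz": the shift along the world's x, y, z in mm; "twist": the turn about the world's z in rad. In form: [{"claw": .., "dx": .., "dy": .., "dz": .., "twist": ..}, ...]. A call has 1 to 8 rows; each row is the pose to reach, as a shift and turn from the pose commanded when the call began; what a row does not reach only later rows make up. A row lasts 1/10 s, in which the tool goes at most 50 mm and 8.59 degrees, less where a joint would pass 70% of its speed; a pose out of reach is approached as far as the arm can. A call with a gripper value outside its range is refused whole. The fingers move at their own pace and stop on an object; FORCE is the grip in N (left out, the last holds). Time passes only in rows, so rows that repeat a pose let the fingers close. It gives the time, the measured TCP pose, the force, the opening and the grip force at its end, in the units of the state.
- r.get_state(): the state, without advancing time (a new reading comes with each control period).
- eyes.snapshot(name): name is "scene" or "top"; returns (picture, depth): 480x640x3 uint8, blue, green, red; 480x640 float32, m along the optical axis (not along the pixel's ray), 0 where there is no reading.
- eyes.camera_info(name): a dict with "K" (3x3 intrinsics, pixels), "D" ([k1, k2, p1, p2, k3] as OpenCV has them; the pictures are not rectified), "world_to_cam" (4x4, takes a point from world to camera coordinates). Camera axes: x right, y down, z forward; pixel columns grow to the right and rows downward; lengths in m; the calibration is good to about 2 mm. A picture is of the moment at which its call begins. camera_info takes no time and is no camera call.
- r.finish_job(): hands the job in; it is judged then, once.
Trained networks look in the newest picture that a camera, given by its name, has taken for a name from the list of things; names that differ only in an ending like _2 or _b are one class to them, and where a whole thing is asked for, a point or a joint stands for the part that bears it (a point fixed in the world has none). Each returns a list of dicts, best first, with "confidence" (0 to 1); they miss things now and then, are a little off and sometimes report something else, mostly with a low value. They report only what shows in the picture. A call takes as long as a camera call.
- nets.spot_in(camera, query): "box" ([left, top, width, height] as shares, 0 to 1, of the picture: columns of its width, rows of its height, round what is visible of it).
- nets.place_of(camera, query): "position" ([column, row] as shares, 0 to 1, of the picture: columns of its width, rows of its height: a listed point, or the origin of a listed thing).
The state is a dict: "clock": time; "q": joint angles; "qd": joint speeds; "joint_torque": joint torques, N m; "tool_pos": TCP position; "eef_rot": TCP orientation; "contact_force": force on the tool from outside, world axes, zero at the start; "moment": the same for the moment, N m; "opening": opening from 0.0 (shut) to 1.0 (fully open); "finger_force": force on a finger pad.
Only numpy, scipy, OpenCV 4.12 (cv2) and the standard library are available. Lean on these libraries where they do the work, as an engineer would, in place of code of your own. Each camera call takes 0.05 s, during which the arm holds its last target. There are 200 camera calls.

## Task

The return spring of the console's tilt-out compartment has come off. Take the spring puller out of its stand, put its tip in the pull ring of the spring's hook end, stretch the spring past the steel post on the flap's top edge and ease the hook gently onto the post, so that the spring draws the flap fully shut and holds it; then put the puller back upright in its stand. Touch the spring's hook end only with the puller, do not overstretch the spring (keep it below 55 mm of stretch), never force the hook end with more than 18 N or let it snap back, and leave the other objects where they are.

Things in the scene. Friction and masses are not known exactly. Their poses are not given: they have to be found in the camera images.
- console: Slim walnut-effect console, 240 deep (x) x 460 wide (y) x 120 mm high. Origin: centre of its underside; its x axis points from its front face to its back (away from the robot), z up. Its flat top is at z = 120 mm in its frame; the flap is in the middle of its front face.
- flap (a joint): Tilt-out flap in the console's front, 258 wide, 105 high, 16 mm thick, hinged along its lower edge (console x = -112, z = 15 mm); 0 = shut, grows as the top edge tips towards the robot (rad). Starts slightly ajar, stays where left (about 2 N at the top edge moves it). Shut, its top edge is flush with the console's top.
- slot (a point): Middle of a short slot (48 mm, along console y) in the flap's top edge, taken at the spring wire's height, 12 mm above the edge; moves with the flap. An upright steel post, 8 mm thick and 26 mm high, is clamped in it up to 16 mm to either side of this point: its exact place must be seen or felt. With the flap shut the slot lies 113 mm in front of the spring's swivel.
- spring (a joint): Stretch of the coil spring along the line swivel to hook (m), 0 = relaxed; over 0.055 is too much. Pull: 3.5 N plus 0.15 N per mm. It lies 12 mm above the console's top and stays at that height: it swings and stretches but cannot rise or drop. Seated with the flap shut it reads about 0.018 to 0.019; for the lip to pass in front of the post it must go about 14 mm beyond where it would sit.
- swivel (a joint): Swing of the spring about its upright swivel pin (rad), which stands on the console's top at x = 1, y = 0 mm in the console's frame. 0 = straight towards the console's front; positive = the hook swings to the robot's right (console -y). It turns freely and stays where it is left.
- hook: Spring's hook end, flat, of 3.5 mm steel wire. Origin: centre of its round bend (inner radius 5.75 mm), 93 mm plus stretch from the swivel. x points back to the swivel, y to the robot's left. The bend closes it in front (-x); the shank runs at y = -7.5 mm from x = 0 to 19 mm; at y = +7.5 mm a lip ends at x = 6 mm. Open on the left behind the lip. Seated, the post is 2 mm ahead of the origin.
- ring (a point): Centre of the pull ring welded in front of the hook's bend (16 mm ahead of the hook's origin), lying flat, inner diameter 13 mm, wire 3.5 mm. The puller's tip goes into it from above; then pass the hook along the post's right side (console -y), in front of it, swing left until the shank meets the post, and ease back.
- puller: Spring puller, 0.12 kg: square grey handle 24 x 24 x 46 mm over a round steel flange (34 mm across, 4 mm thick), and a straight steel shank 6 mm in diameter with a 7 mm ball tip below it. Origin: centre of the flange's underside, z up along the handle; handle from z = 4 to 50 mm, tip end at z = -42 mm. It starts upright in the stand, flange resting on the stand's top, its sides parallel to its x and y axes.
- stand: Black block 70 x 70 x 60 mm, fixed to the table, with a 16 mm square upright hole through its middle for the puller's shank. Origin: centre of its underside; hole mouth at z = 60 mm.
- padlock: Grey plastic padlock lying flat on the console, 70 x 44 x 22 mm; bystander.
- tray: Stainless coin tray on the console, 130 x 100 x 18 mm; bystander.
- coaster: Round glass coaster on the console, 90 mm across, 7 mm thick; bystander.
- key_tag: Silver aluminium key tag with ring on the console, 75 x 22 x 4 mm; bystander.
- doorstop: Hard silicone doorstop wedge on the table, 115 x 45 x 34 mm; bystander.
- screwdriver: Screwdriver lying on the table, 170 mm; bystander.

How it is judged:
On the way, in this order (a step that is already met when the one before it is completed fails the run):
1. the puller is lifted out of its stand (z of puller in the frame of stand above 0.105 m), for 0.1 s.
2. the puller stretches the spring by its pull ring (contact force between puller and hook above 4 N and value of joint spring above 0.02 m), for 0.2 s.
3. the hook hangs on the post, the puller bears no more load and the flap is drawn shut (value of joint spring between 0.012 and 0.026 m and value of joint flap below 0.03 rad and contact force between puller and hook below 0.5 N), for 0.4 s.
At the end, for the whole second after the job is handed in: Hook on the post, spring alone holding the flap shut (stretch 12 to 26 mm, flap within 0.03 rad of shut, slot within 6 mm in x and 20 mm in y of the bend); puller released, still, upright within 0.08 rad in its stand, within 10 mm of the hole middle, flange down on the top within 4 mm (value of joint spring between 0.012 and 0.026 m and value of joint flap below 0.03 rad and x of slot in the frame of hook between -0.006 and 0.004 m and y of slot in the frame of hook between -0.02 and 0.02 m and horizontal distance between puller and stand below 0.01 m and z of puller in the frame of stand between 0.056 and 0.064 m and angle between puller's own z axis and vertical below 0.08 rad and linear speed of puller below 0.02 m/s); the robot touches nothing.
It fails at once if the spring is overstretched (over 55 mm) (value of joint spring above 0.055 m).
It fails at once if the spring snaps back (its stretch shrinks faster than 0.25 m/s) (velocity of joint spring below -0.25 m/s).
It fails at once if the hook end is loaded with more than 18 N in all (contact force between hook and anything else above 18 N).
It fails at once if the gripper touches the spring's hook end (contact force between any of the fingers, the arm and hook above 1 N).
It fails at once if another object is moved by more than 20 mm (distance of any of padlock, tray, coaster, key_tag, doorstop, screwdriver from where it was at the start of the episode above 0.02 m).
It also fails if it takes over 64 s, if anything falls off the work surface, if the arm or the gripper's body presses on something with over 40 N, if the wrist force passes 120 N, or if a joint passes its speed limit or range.

## Working session

There is one attempt and no reset: what is moved stays moved. The work goes in short steps, Python scripts to look and compute and a shell command to move; the robot and the scene stay as the last step left them, time stands still between calls to the robot, and variables do not carry over. Pictures are saved under pics/ and viewed, at most 10 in all, crops included, and the job is handed in when it is done.

```bash
mkdir -p pics; ls; cat > h.py <<'E'
import numpy as np, cv2
from plant import r, eyes, nets
def ray(cam,uv):
    i=eyes.camera_info(cam);K=np.array(i["K"]);D=np.array(i["D"]);T=np.array(i["world_to_cam"])
    p=cv2.undistortPoints(np.array([[uv]],float),K,D)[0,0]
    R=T[:3,:3];c=-R.T@T[:3,3];d=R.T@np.array([p[0],p[1],1.]);return c,d
def atz(cam,uv,z):
    c,d=ray(cam,uv);return c+d*(z-c[2])/d[2]
def proj(cam,P):
    i=eyes.camera_info(cam);T=np.array(i["world_to_cam"])
    return cv2.projectPoints(np.array(P,float).reshape(-1,1,3),cv2.Rodrigues(T[:3,:3])[0],T[:3,3],np.array(i["K"]),np.array(i["D"]))[0][:,0]
E
python3 - <<'E'
from h import *
for c in("top","scene"):
    im,d=eyes.snapshot(c);cv2.imwrite(f"pics/{c}0.png",im);np.save(f"{c}_d.npy",d)
    T=np.array(eyes.camera_info(c)["world_to_cam"]);print(c,np.round(-T[:3,:3].T@T[:3,3],3),np.round(T[:3,:3],2).tolist())
    for q in("puller","stand","console","slot","hook","ring","swivel","spring"):
        o=nets.place_of(c,q)[:2]
        for k in o:
            uv=np.array(k["position"])*[640,480];u,v=np.clip(uv.astype(int),0,[639,479]);dd=d[v,u]
            a,b=ray(c,uv);print(q,round(k["confidence"],2),np.round(uv,1),np.round(a+b*dd,3))
print({k:np.round(v,3) for k,v in r.get_state().items()})
E
```

```text
pics
top [0.395 0.103 1.174] [[0.02, -1.0, 0.04], [-0.99, -0.02, -0.16], [0.16, -0.03, -0.99]]
puller 0.54 [231.2 322.6] [0.402 0.252 0.076]
stand 0.69 [230.3 328.4] [0.39  0.249 0.106]
stand 0.63 [434.3 188.2] [0.395 0.103 1.174]
console 0.83 [363.2 226.1] [ 0.608 -0.021  0.117]
slot 0.65 [366.7 267.7] [ 0.52  -0.028  0.121]
hook 0.58 [387.2 253.4] [ 0.549 -0.068  0.135]
ring 0.61 [387.5 262.1] [ 0.533 -0.072  0.118]Traceback (most recent call last):
  File "<stdin>", line 6, in <module>
ValueError: it knows: coaster, console, doorstop, hook, key_tag, padlock, puller, ring, screwdriver, slot, stand, tray
```

```bash
python3 - <<'E'
from h import *
c="scene"
im,d=eyes.snapshot(c);cv2.imwrite(f"pics/{c}0.png",im);np.save(f"{c}_d.npy",d)
T=np.array(eyes.camera_info(c)["world_to_cam"]);print(c,np.round(-T[:3,:3].T@T[:3,3],3),np.round(T[:3,:3],2).tolist())
for q in("puller","stand","console","slot","hook","ring"):
        for k in nets.place_of(c,q)[:2]:
            uv=np.array(k["position"])*[640,480];u,v=np.clip(uv.astype(int),0,[639,479]);dd=d[v,u]
            a,b=ray(c,uv);print(q,round(k["confidence"],2),np.round(uv,1),np.round(a+b*dd,3))
print({k:np.round(v,3).tolist() for k,v in r.get_state().items()})
t=cv2.imread("pics/top0.png");cv2.imwrite("pics/topc.png",cv2.resize(t[180:360,190:470],None,fx=2.85,fy=2.85,interpolation=cv2.INTER_CUBIC))
E
```

```text
scene [ 1.227 -0.174  0.81 ] [[0.35, 0.94, 0.0], [0.66, -0.24, -0.71], [-0.66, 0.25, -0.71]]
puller 0.66 [368.9 187.6] [0.405 0.258 0.062]
stand 0.57 [362.5 199.8] [0.422 0.233 0.039]
stand 0.48 [258.  226.3] [ 0.521 -0.07   0.132]
console 0.85 [288.6 296.8] [ 0.72 -0.06  0.12]
slot 0.58 [272.9 218.9] [ 0.368 -0.004 -0.001]
hook 0.4 [264.3 230.6] [ 0.54  -0.06   0.134]
ring 0.61 [260.7 225.2] [ 0.522 -0.063  0.134]
{'clock': 0.7, 'q': [1.27, 0.689, -0.195, 1.565, 0.157, 0.902, -0.215], 'qd': [-0.001, 0.001, 0.0, -0.0, -0.001, -0.001, 0.001], 'joint_torque': [0.0, -52.737, -1.266, -15.372, -0.052, -0.001, 0.0], 'tool_pos': [0.205, -0.59, 0.239], 'eef_rot': [0.986, 0.167, 0.0, 0.0], 'contact_force': [0.415, 0.157, -0.112], 'moment': [0.012, -0.027, 0.005], 'finger_force': 0.0, 'opening': 1.0}
```

View pics/topc.png

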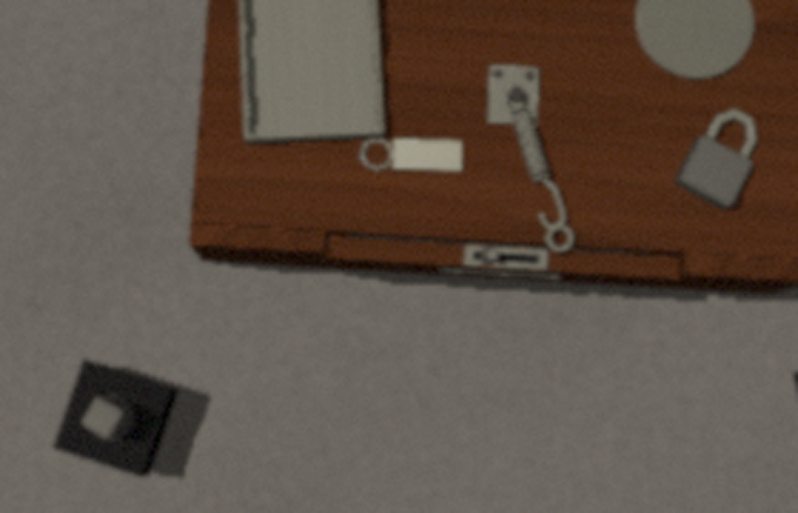

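View pics/scene0.png

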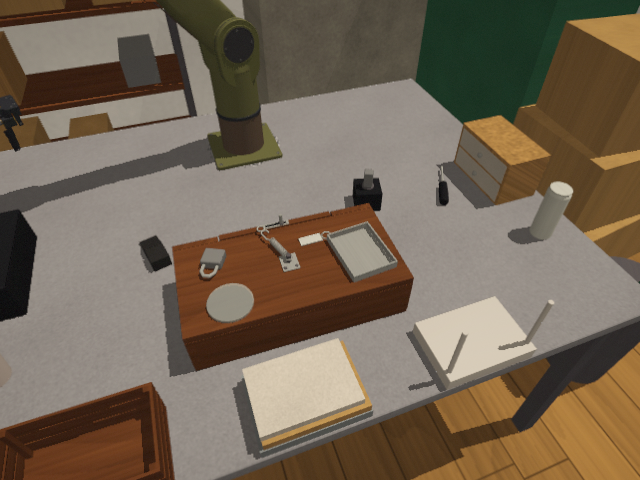

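The top crop shows the stand at left, with its top corners at about (83,362), (175,388), (150,475) and (55,447) and the handle top at (102,418). The swivel is at (517,98) and the ring at (558,237). The plate with the slot runs from 465 to 548, with the post near (490,254). I'll zoom in on both areas.

```bash
python3 - <<'E'
from h import *
t=cv2.imread("pics/top0.png");s=cv2.imread("pics/scene0.png")
a=cv2.resize(t[198:282,340:410],(500,600),interpolation=cv2.INTER_CUBIC)
b=cv2.resize(s[205:275,245:305],(300,350),interpolation=cv2.INTER_CUBIC)
e=cv2.resize(t[296:356,200:260],(300,250),interpolation=cv2.INTER_CUBIC)
o=np.zeros((600,800,3),np.uint8);o[:,:500]=a;o[:350,500:]=b;o[350:,500:]=e
cv2.imwrite("pics/z.png",cv2.convertScaleAbs(o,alpha=1.6))
f=lambda x,y:(190+x/2.85,180+y/2.85)
C=[atz("top",f(*p),.06)[:2] for p in((83,362),(175,388),(150,475),(55,447))]
print("stand",np.round(C,4).tolist(),np.mean(C,0))
print("handle",atz("top",f(102,418),.11))
print("swivel",atz("top",f(517,98),.135),"ring",atz("top",f(558,237),.132),"post",atz("top",f(490,254),.146))
# flap edges / console front corners
for p in((193,245),(327,247),(683,278),(327,235),(683,254)):print(p,atz("top",f(*p),.12))
E
```

```text
stand [[0.4344, 0.2815], [0.4167, 0.2116], [0.3517, 0.2278], [0.3706, 0.2996]] [0.39336239 0.2551486 ]
handle [0.39308033 0.25813371 0.11      ]
swivel [ 0.62943986 -0.0353689   0.135     ] ring [ 0.52859398 -0.06575987  0.132     ] post [ 0.51357059 -0.01504773  0.146     ]
(193, 245) [0.51806176 0.19674017 0.12      ]
(327, 247) [0.51893929 0.10013649 0.12      ]
(683, 278) [ 0.50208094 -0.15966874  0.12      ]
(327, 235) [0.52766796 0.10034514 0.12      ]
(683, 254) [ 0.51968927 -0.15990075  0.12      ]
```

View pics/z.png

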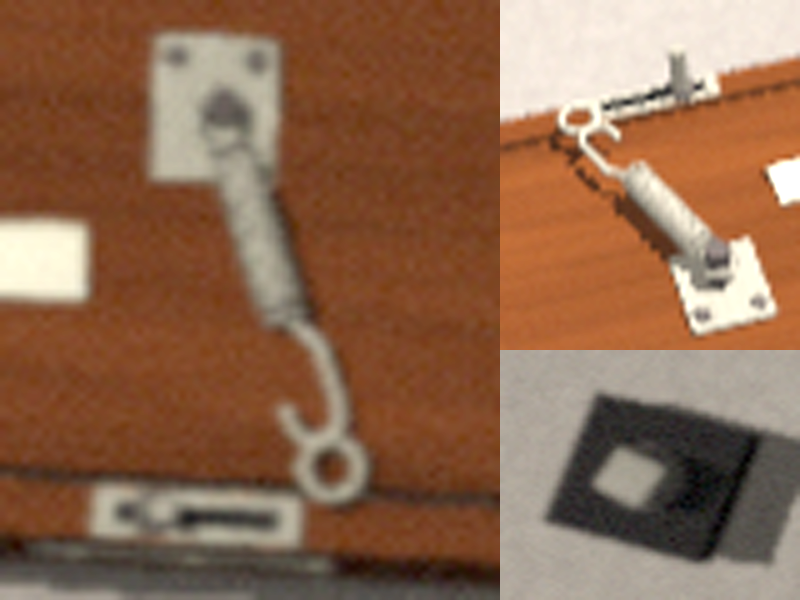

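Zoomed: the post stands in the left part of the slot, at (152,508) in the zoom with its base at (683,98) in the scene inset. The ring is at (331,467). The handle is turned differently from the stand. I'll fit the handle and set off.

```bash
python3 - <<'E'
from h import *
t=cv2.imread("pics/top0.png")
g=cv2.cvtColor(t,cv2.COLOR_BGR2GRAY)[314:340,212:240]
g4=cv2.resize(g,None,fx=8,fy=8,interpolation=cv2.INTER_CUBIC)
m=(g4>75).astype(np.uint8)
n,l,st,ce=cv2.connectedComponentsWithStats(m)
for k in range(1,n):
    x,y,w,h,a=st[k]
    if a<800: continue
    c=cv2.findContours((l==k).astype(np.uint8),0,2)[0][0]
    R=cv2.minAreaRect(c);B=cv2.boxPoints(R)
    W=[atz("top",(212+(p[0]+.5)/8-.5,314+(p[1]+.5)/8-.5),.11)[:2] for p in B]
    e=[W[(i+1)%4]-W[i] for i in range(4)]
    print(a,(x,y,w,h),np.mean(W,0),[(round(np.linalg.norm(v),4),round(np.degrees(np.arctan2(v[1],v[0]))%90,1)) for v in e[:2]])
f=lambda x,y:(340+x*.14,198+y*.14)
print("ring",atz("top",f(331,467),.132),atz("scene",(261,228.6),.132))
print("post",atz("top",f(152,508),.146),atz("scene",(281.6,224.6),.12),atz("scene",(280.4,216.5),.146))
print("plate",atz("top",f(215,110),.12),"pin",atz("top",f(226,105),.138))
E
```

```text
1835 (np.int32(0), np.int32(0), np.int32(35), np.int32(94)) [0.4072321  0.28351068] [(np.float64(0.0087), np.float64(1.5)), (np.float64(0.0236), np.float64(2.7))]
7110 (np.int32(57), np.int32(48), np.int32(106), np.int32(107)) [0.39415823 0.2594244 ] [(np.float64(0.0223), np.float64(62.6)), (np.float64(0.022), np.float64(62.3))]
ring [ 0.52816086 -0.06689799  0.132     ] [ 0.52995185 -0.06511713  0.132     ]
post [ 0.51354662 -0.01373249  0.146     ] [ 0.52121882 -0.01617414  0.12      ] [ 0.52192564 -0.01728688  0.146     ]
plate [ 0.6348767  -0.03460773  0.12      ] pin [ 0.63234839 -0.03545332  0.138     ]
```

```bash
python3 -m pendant '[{"claw":1,"dx":45,"dy":25},{"claw":1,"dx":90,"dy":50},{"claw":1,"dx":130,"dy":80},{"claw":1,"dx":170,"dy":110},{"claw":1,"dx":200,"dy":150},{"claw":1,"dx":220,"dy":200},{"claw":1,"dx":230,"dy":250},{"claw":1,"dx":235,"dy":300}]' 40
```

```text
validation failed for argument at $[0]...
```

```bash
python3 -m pendant '[{"claw":1,"dx":45,"dy":25,"dz":0,"twist":0},{"claw":1,"dx":90,"dy":50,"dz":0,"twist":0},{"claw":1,"dx":130,"dy":80,"dz":0,"twist":0},{"claw":1,"dx":170,"dy":110,"dz":0,"twist":0},{"claw":1,"dx":200,"dy":150,"dz":0,"twist":0},{"claw":1,"dx":220,"dy":200,"dz":0,"twist":0},{"claw":1,"dx":230,"dy":250,"dz":0,"twist":0},{"claw":1,"dx":235,"dy":300,"dz":0,"twist":0}]' 40
```

```text
clock: 1.5
tool_pos: [0.4409, -0.2958, 0.2388]
eef_rot: [0.986, 0.167, 0.001, 0.0]
contact_force: [0.8, -1.0, -0.1]
opening: 1.003
finger_force: 0.0
```

```bash
python3 -m pendant '[{"claw":1,"dx":5,"dy":50,"dz":0,"twist":0},{"claw":1,"dx":10,"dy":100,"dz":0,"twist":0},{"claw":1,"dx":10,"dy":150,"dz":0,"twist":0.1},{"claw":1,"dx":10,"dy":200,"dz":0,"twist":0.2},{"claw":1,"dx":10,"dy":250,"dz":0,"twist":0.3},{"claw":1,"dx":5,"dy":300,"dz":0,"twist":0.4},{"claw":1,"dx":-5,"dy":350,"dz":0,"twist":0.5},{"claw":1,"dx":-15,"dy":400,"dz":0,"twist":0.6}]' && python3 -m pendant '[{"claw":1,"dx":-5,"dy":50,"dz":0,"twist":0.1},{"claw":1,"dx":-15,"dy":95,"dz":0,"twist":0.156},{"claw":1,"dx":-32,"dy":140,"dz":0,"twist":0.156},{"claw":1,"dx":-32,"dy":153,"dz":0,"twist":0.156},{"claw":1,"dx":-32,"dy":153,"dz":-40,"twist":0.156},{"claw":1,"dx":-32,"dy":153,"dz":-80,"twist":0.156},{"claw":1,"dx":-32,"dy":153,"dz":-80,"twist":0.156}]'
```

```text
clock: 2.3
tool_pos: [0.4248, 0.1014, 0.239]
eef_rot: [0.892, 0.452, 0.001, 0.0]
contact_force: [0.7, 0.0, -0.8]
opening: 1.001
finger_force: 0.0
clock: 3.0
tool_pos: [0.391, 0.2502, 0.1555]
eef_rot: [0.855, 0.519, -0.004, 0.001]
contact_force: [-0.4, 0.5, -0.3]
opening: 1.003
finger_force: 0.0
```

```bash
python3 - <<'E'
from h import *
a,_=eyes.snapshot("top");b,_=eyes.snapshot("scene")
s=r.get_state();print(s["tool_pos"],s["eef_rot"])
P=[.394,.259,.11];print(proj("scene",[P]),proj("top",[P]))
u,v=proj("scene",[P])[0].astype(int)
o=np.hstack([cv2.resize(a[270:370,180:280],(400,400)),cv2.resize(b[v-50:v+50,u-50:u+50],(400,400),interpolation=cv2.INTER_CUBIC)])
cv2.imwrite("pics/g.png",cv2.convertScaleAbs(o,alpha=1.5))
E
```

```text
[0.39315985 0.25190515 0.15901046] [ 8.55059898e-01  5.18528780e-01 -6.04522645e-04  3.31449026e-04]
[[368.88596646 170.68053776]] [[225.38460715 326.20148162]]
```

View pics/g.png

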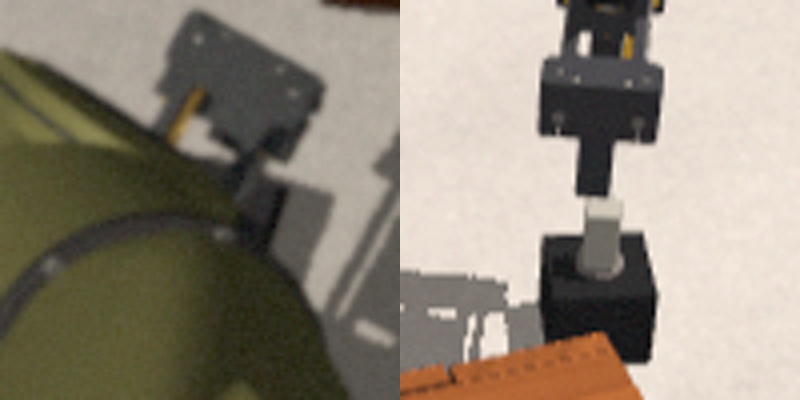

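```bash
python3 -m pendant '[{"claw":1,"dx":1,"dy":7,"dz":0,"twist":0},{"claw":1,"dx":1,"dy":7,"dz":-30,"twist":0},{"claw":1,"dx":1,"dy":7,"dz":-60,"twist":0},{"claw":1,"dx":1,"dy":7,"dz":-88,"twist":0},{"claw":1,"dx":1,"dy":7,"dz":-88,"twist":0},{"claw":0.2,"dx":1,"dy":7,"dz":-88,"twist":0},{"claw":0.2,"dx":1,"dy":7,"dz":-88,"twist":0},{"claw":0.2,"dx":1,"dy":7,"dz":-88,"twist":0}]' 15;  python3 -m pendant '[{"claw":0,"dx":0,"dy":0,"dz":0,"twist":0},{"claw":0,"dx":0,"dy":0,"dz":0,"twist":0},{"claw":0,"dx":0,"dy":0,"dz":0,"twist":0},{"claw":0,"dx":0,"dy":0,"dz":0,"twist":0},{"claw":0,"dx":0,"dy":0,"dz":0,"twist":0},{"claw":0,"dx":0,"dy":0,"dz":0,"twist":0}]' 55
```

```text
clock: 3.9
tool_pos: [0.395, 0.2601, 0.0723]
eef_rot: [0.855, 0.519, 0.002, -0.0]
contact_force: [-0.5, 1.0, 0.3]
opening: 0.75
finger_force: 0.0
clock: 4.5
tool_pos: [0.3939, 0.2594, 0.0707]
eef_rot: [0.855, 0.519, -0.0, 0.0]
contact_force: [-0.4, 0.1, 0.0]
opening: 0.268
finger_force: 55.0
```

```bash
python3 -m pendant '[{"claw":0,"dx":0,"dy":0,"dz":30,"twist":0},{"claw":0,"dx":0,"dy":0,"dz":70,"twist":0},{"claw":0,"dx":0,"dy":0,"dz":110,"twist":0},{"claw":0,"dx":0,"dy":0,"dz":150,"twist":0.1},{"claw":0,"dx":15,"dy":-45,"dz":160,"twist":0.2},{"claw":0,"dx":35,"dy":-90,"dz":165,"twist":0.3},{"claw":0,"dx":55,"dy":-135,"dz":165,"twist":0.4},{"claw":0,"dx":75,"dy":-180,"dz":165,"twist":0.45}]';  python3 -m pendant '[{"claw":0,"dx":18,"dy":-45,"dz":0,"twist":0},{"claw":0,"dx":36,"dy":-90,"dz":0,"twist":0},{"claw":0,"dx":55,"dy":-130,"dz":-10,"twist":0},{"claw":0,"dx":60,"dy":-145,"dz":-25,"twist":0},{"claw":0,"dx":60,"dy":-145,"dz":-25,"twist":0},{"claw":0,"dx":60,"dy":-145,"dz":-25,"twist":0}]'
```

```text
clock: 5.3
tool_pos: [0.4693, 0.0774, 0.2359]
eef_rot: [0.716, 0.698, -0.0, 0.0]
contact_force: [0.6, 0.6, -1.6]
opening: 0.264
finger_force: 55.0
clock: 5.9
tool_pos: [0.5281, -0.0639, 0.2103]
eef_rot: [0.717, 0.697, -0.0, -0.001]
contact_force: [-0.7, 0.0, -1.1]
opening: 0.27
finger_force: 55.0
```

```bash
cat > look.py <<'E'
from h import *
import sys
nm=sys.argv[1]
a,_=eyes.snapshot("top");b,_=eyes.snapshot("scene")
s=r.get_state();p=np.array(s["tool_pos"]);print(p,np.round(s["eef_rot"],3),np.round(s["contact_force"],1),s["opening"])
tip=p-[0,0,.0527];print("tip proj top/scene",proj("top",[tip]),proj("scene",[tip]))
A=cv2.resize(a[230:305,325:400],(400,400),interpolation=cv2.INTER_CUBIC)
B=cv2.resize(b[190:250,240:300],(400,400),interpolation=cv2.INTER_CUBIC)
cv2.imwrite(f"pics/{nm}.png",cv2.convertScaleAbs(np.hstack([A,B]),alpha=1.5))
E
python3 look.py r1
```

```text
[ 0.52870087 -0.06284884  0.21121406] [ 0.716  0.698  0.001 -0.   ] [ 0.7  0.  -0.8] 0.2642946659367621
tip proj top/scene [[386.47896359 261.42899049]] [[260.62400344 219.22937505]]
```

View pics/r1.png

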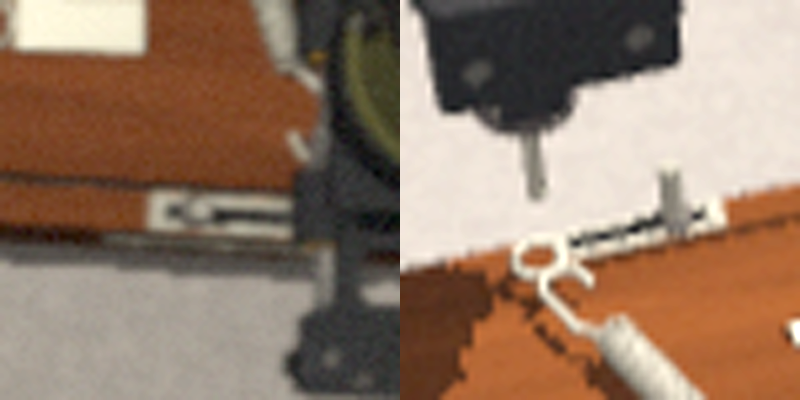

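The scene view has the tip end at (537,197), which matches its projection, and the ring centre at (540,256). That puts the ring about 1 mm further in x and 2.5 mm to the right of the tip. I'll correct and lower gently.

```bash
python3 -m pendant '[{"claw":0,"dx":1,"dy":-2.5,"dz":0,"twist":0},{"claw":0,"dx":1,"dy":-2.5,"dz":-10,"twist":0},{"claw":0,"dx":1,"dy":-2.5,"dz":-18,"twist":0},{"claw":0,"dx":1,"dy":-2.5,"dz":-22,"twist":0},{"claw":0,"dx":1,"dy":-2.5,"dz":-24,"twist":0},{"claw":0,"dx":1,"dy":-2.5,"dz":-25,"twist":0},{"claw":0,"dx":1,"dy":-2.5,"dz":-26,"twist":0},{"claw":0,"dx":1,"dy":-2.5,"dz":-26,"twist":0}]'; python3 -m pendant '[{"claw":0,"dx":0,"dy":0,"dz":-3,"twist":0},{"claw":0,"dx":0,"dy":0,"dz":-6,"twist":0},{"claw":0,"dx":0,"dy":0,"dz":-8,"twist":0},{"claw":0,"dx":0,"dy":0,"dz":-8,"twist":0}]'; python3 look.py r2
```

```text
clock: 6.8
tool_pos: [0.5301, -0.0681, 0.1848]
eef_rot: [0.718, 0.696, 0.0, 0.0]
contact_force: [0.2, 0.3, -1.4]
opening: 0.266
finger_force: 55.0
clock: 7.2
tool_pos: [0.5298, -0.0681, 0.1764]
eef_rot: [0.718, 0.696, -0.0, -0.0]
contact_force: [0.8, -0.1, -0.9]
opening: 0.272
finger_force: 55.0
[ 0.53001218 -0.06804044  0.17666551] [ 0.718  0.696 -0.    -0.   ] [ 0.5 -0.4 -1.8] 0.2644475530229209
tip proj top/scene [[386.25796969 262.98373205]] [[260.09388113 231.52543713]]
```

View pics/r2.png

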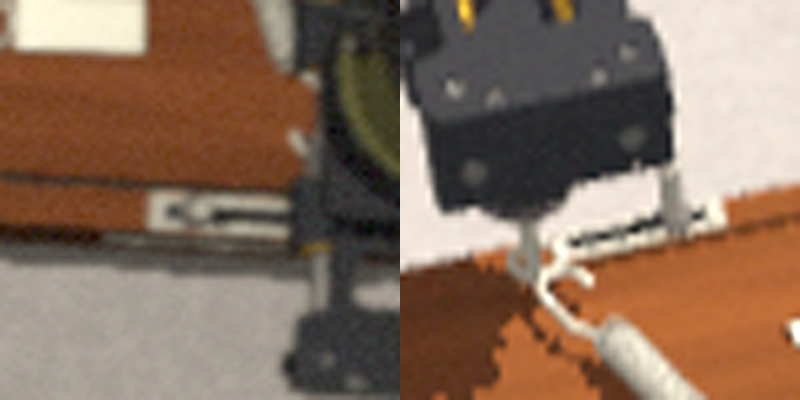

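The tip now sits inside the ring at (525,265). Next I'll refine the post position and the console yaw.

```bash
python3 - <<'E'
from h import *
def tri(a,b):
    (c1,d1),(c2,d2)=ray("top",a),ray("scene",b);d1/=np.linalg.norm(d1);d2/=np.linalg.norm(d2)
    A=sum(np.eye(3)-np.outer(d,d) for d in(d1,d2));return np.linalg.solve(A,sum((np.eye(3)-np.outer(d,d))@c for c,d in((c1,d1),(c2,d2)))),np.linalg.norm(np.cross(d1,d2)@(c1-c2))
def s(x,y):return (240+(x-400)/6.667,190+y/6.667)
f=lambda x,y:(340+x*.14,198+y*.14)
print("posttop",tri(f(152,508),s(668,168)))
print("ring",tri(f(331,467),(261,228.5)))
print("scene post base",atz("scene",s(677,232),.12),"top",atz("scene",s(668,168),.144))
print("scene slot plate ends",atz("scene",s(725,212),.12),atz("scene",s(550,255),.12))
print("top plate corners",[np.round(atz("top",f(*p),.12)[:2],4).tolist() for p in((97,487),(302,492),(300,545),(92,538))])
print("back edge seam",[np.round(atz("top",(190+x/2.85,180+y/2.85),.12)[:2],4).tolist() for x,y in((327,235),(683,254))])
# swivel plate in scene b crop
print("swivel plate scene",[np.round(atz("scene",(245+(x-500)*.2,205+y*.2),.12)[:2],4).tolist() for x,y in((672,262),(752,240),(775,312),(692,335))])
print("swivel plate top",[np.round(atz("top",f(*p),.12)[:2],4).tolist() for p in((155,35),(281,38),(275,188),(148,182))])
print(np.mean([r.get_state()["contact_force"]],0))
E
```

```text
posttop (array([ 0.51379109, -0.01489618,  0.14211622]), np.float64(0.0012328933814713915))
ring (array([ 0.52852128, -0.06594778,  0.13132232]), np.float64(0.001784809041201682))
scene post base [ 0.52180044 -0.01646723  0.12      ] top [ 0.51553086 -0.01604277  0.144     ]
scene slot plate ends [0.51801752 0.00171078 0.12      ] [ 0.51768626 -0.05975706  0.12      ]
top plate corners [[0.5223, -0.0007], [0.5222, -0.0604], [0.5067, -0.0598], [0.5075, 0.0006]]
back edge seam [[0.5277, 0.1003], [0.5197, -0.1599]]
swivel plate scene [[0.6153, -0.0486], [0.6151, -0.0132], [0.6567, -0.0165], [0.6566, -0.0521]]
swivel plate top [[0.6571, -0.0167], [0.6573, -0.0542], [0.6119, -0.0524], [0.6127, -0.0149]]
[ 0.49987475 -0.3679332  -1.75708338]
```

```bash
python3 -m pendant '[{"claw":0,"dx":-3,"dy":0,"dz":0,"twist":0},{"claw":0,"dx":-6,"dy":0,"dz":0,"twist":0},{"claw":0,"dx":-10,"dy":-1,"dz":0,"twist":0},{"claw":0,"dx":-14,"dy":-2,"dz":0,"twist":0},{"claw":0,"dx":-17,"dy":-3,"dz":0,"twist":0},{"claw":0,"dx":-20,"dy":-4,"dz":0,"twist":0},{"claw":0,"dx":-22,"dy":-5,"dz":0,"twist":0},{"claw":0,"dx":-22,"dy":-5,"dz":0,"twist":0}]' 60; python3 -m pendant '[{"claw":0,"dx":0,"dy":0,"dz":0,"twist":0},{"claw":0,"dx":0,"dy":0,"dz":0,"twist":0}]';python3 -m pendant '[{"claw":0,"dx":0,"dy":0,"dz":0,"twist":0}]'
```

```text
clock: 8.1
tool_pos: [0.5094, -0.0727, 0.1773]
eef_rot: [0.718, 0.696, 0.002, 0.001]
contact_force: [5.1, 2.4, -2.3]
opening: 0.265
finger_force: 60.0
clock: 8.3
tool_pos: [0.5097, -0.0725, 0.1772]
eef_rot: [0.718, 0.697, 0.002, 0.001]
contact_force: [5.8, 1.6, -1.7]
opening: 0.269
finger_force: 60.0
clock: 8.4
tool_pos: [0.5097, -0.0726, 0.1773]
eef_rot: [0.718, 0.697, 0.002, 0.001]
contact_force: [5.9, 1.0, -2.6]
opening: 0.264
finger_force: 60.0
```

```bash
python3 -m pendant '[{"claw":0,"dx":-4,"dy":-1,"dz":0,"twist":0},{"claw":0,"dx":-8,"dy":-2,"dz":0,"twist":0},{"claw":0,"dx":-12,"dy":-3,"dz":0,"twist":0},{"claw":0,"dx":-16,"dy":-4,"dz":0,"twist":0},{"claw":0,"dx":-20,"dy":-5,"dz":0,"twist":0},{"claw":0,"dx":-23,"dy":-6,"dz":0,"twist":0},{"claw":0,"dx":-23,"dy":-6,"dz":0,"twist":0},{"claw":0,"dx":-23,"dy":-6,"dz":0,"twist":0}]'; python3 -m pendant '[{"claw":0,"dx":0,"dy":0,"dz":0,"twist":0}]';python3 look.py r3
```

```text
clock: 9.2
tool_pos: [0.489, -0.0778, 0.1777]
eef_rot: [0.717, 0.697, 0.004, 0.002]
contact_force: [8.6, 2.0, -4.1]
opening: 0.269
finger_force: 60.1
clock: 9.3
tool_pos: [0.489, -0.0778, 0.1777]
eef_rot: [0.717, 0.697, 0.004, 0.002]
contact_force: [8.0, 2.2, -3.7]
opening: 0.265
finger_force: 60.1
[ 0.48900361 -0.07773436  0.17770954] [0.717 0.697 0.004 0.002] [ 8.4  2.  -4.1] 0.26882139171105585
tip proj top/scene [[391.02534533 282.8352946 ]] [[251.39182704 220.31108307]]
```

View pics/r3.png

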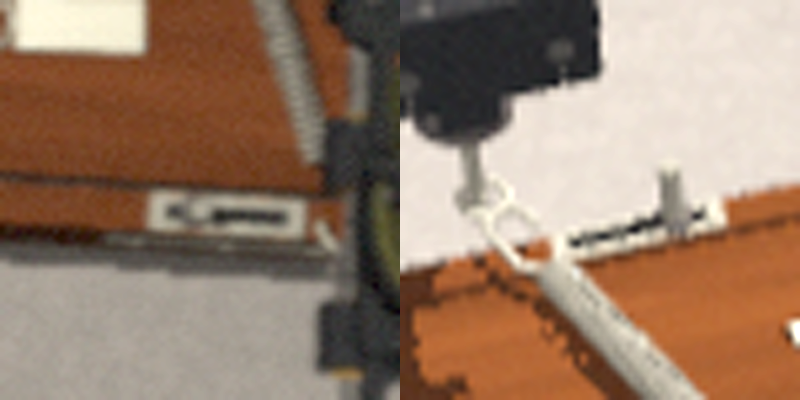

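The scene shows the ring on the puller near (482,195), the lip end at about (538,232) and the post at (676,230). I'll measure the stretch from these.

```bash
python3 - <<'E'
from h import *
def s(x,y):return (240+(x-400)/6.667,190+y/6.667)
S=np.array([.634,-.0345])
for n,p,z in(("lip",(538,232),.132),("ringc",(484,196),.132),("coil end",(548,262),.135),("postbase",(677,232),.12),("posttop",(668,168),.144)):
    w=atz("scene",s(*p),z)[:2];print(n,w,np.linalg.norm(w-S))
w=atz("top",(325+322/5.333,230+222/5.333),.132)[:2];print("lip tip top view",w,np.linalg.norm(w-S))
print(np.mean([r.get_state()["contact_force"] for _ in range(3)],0))
E
```

```text
lip [ 0.51795735 -0.06271557] 0.11942367537830341
ringc [ 0.49454783 -0.07545114] 0.14534064215663364
coil end [ 0.53607605 -0.06367896] 0.1021788201081142
postbase [ 0.52180044 -0.01646723] 0.11363943848276428
posttop [ 0.51553086 -0.01604277] 0.11989831934613635
lip tip top view [ 0.51111304 -0.06490662] 0.1265929168343679
[ 8.42935257  1.96679072 -4.1153793 ]
```

```bash
python3 -m pendant '[{"claw":0,"dx":-5,"dy":-1.5,"dz":0,"twist":0},{"claw":0,"dx":-7,"dy":5,"dz":0,"twist":0},{"claw":0,"dx":-8.5,"dy":12,"dz":0,"twist":0},{"claw":0,"dx":-10,"dy":20,"dz":0,"twist":0},{"claw":0,"dx":-11,"dy":28,"dz":0,"twist":0},{"claw":0,"dx":-11.5,"dy":36,"dz":0,"twist":0},{"claw":0,"dx":-11.5,"dy":43,"dz":0,"twist":0},{"claw":0,"dx":-11.5,"dy":43,"dz":0,"twist":0}]'; python3 -m pendant '[{"claw":0,"dx":0,"dy":0,"dz":0,"twist":0}]';python3 look.py r4
```

```text
clock: 10.2
tool_pos: [0.4781, -0.0347, 0.1779]
eef_rot: [0.717, 0.697, 0.004, 0.003]
contact_force: [9.9, 0.2, -3.7]
opening: 0.269
finger_force: 60.1
clock: 10.3
tool_pos: [0.478, -0.0356, 0.1778]
eef_rot: [0.718, 0.697, 0.004, 0.003]
contact_force: [9.4, 0.2, -3.8]
opening: 0.27
finger_force: 60.1
[ 0.47801367 -0.03582835  0.17778721] [0.718 0.696 0.004 0.003] [ 9.4  0.3 -3.6] 0.2654416495091361
tip proj top/scene [[370.73151669 287.7679279 ]] [[268.00335801 212.90355276]]
```

View pics/r4.png

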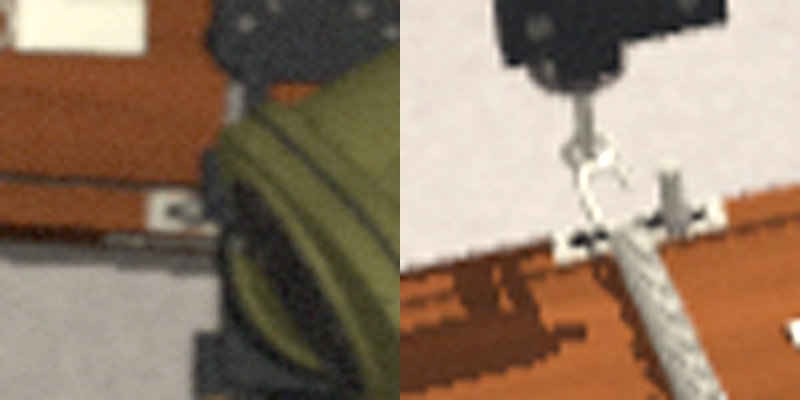

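```bash
python3 - <<'E'
from h import *
def s(x,y):return (240+(x-400)/6.667,190+y/6.667)
for n,p,z in(("lip",(627,184),.132),("bend/ring joint",(590,165),.132),("ringc",(580,152),.132),("shank end",(600,222),.132),("coil end",(632,228),.138),("post mid",(673,204),.132)):
    print(n,atz("scene",s(*p),z)[:2])
E
```

```text
lip [ 0.50558802 -0.02850005]
bend/ring joint [ 0.4920045 -0.0377873]
ringc [ 0.48442921 -0.0392822 ]
shank end [ 0.52046827 -0.04202777]
coil end [ 0.53318318 -0.03400729]
post mid [ 0.52051445 -0.01662936]
```

```bash
python3 -m pendant '[{"claw":0,"dx":2,"dy":2,"dz":0,"twist":0},{"claw":0,"dx":3,"dy":6,"dz":0,"twist":0},{"claw":0,"dx":3.3,"dy":10,"dz":0,"twist":0},{"claw":0,"dx":3.6,"dy":14,"dz":0,"twist":0},{"claw":0,"dx":4,"dy":18,"dz":0,"twist":0},{"claw":0,"dx":4.3,"dy":20,"dz":0,"twist":0},{"claw":0,"dx":4.3,"dy":20,"dz":0,"twist":0}]'; python3 -m pendant '[{"claw":0,"dx":0.3,"dy":2,"dz":0,"twist":0},{"claw":0,"dx":0.3,"dy":2,"dz":0,"twist":0}]'; python3 -m pendant '[{"claw":0,"dx":0.3,"dy":2,"dz":0,"twist":0},{"claw":0,"dx":0.3,"dy":2,"dz":0,"twist":0}]'; python3 -m pendant '[{"claw":0,"dx":0.3,"dy":2,"dz":0,"twist":0},{"claw":0,"dx":0.3,"dy":2,"dz":0,"twist":0}]'
```

```text
clock: 11.1
tool_pos: [0.4819, -0.0162, 0.1777]
eef_rot: [0.718, 0.696, 0.003, 0.003]
contact_force: [9.5, -1.2, -3.1]
opening: 0.267
finger_force: 60.1
clock: 11.3
tool_pos: [0.4821, -0.0144, 0.1777]
eef_rot: [0.718, 0.696, 0.003, 0.003]
contact_force: [8.7, -1.0, -3.8]
opening: 0.269
finger_force: 60.1
clock: 11.5
tool_pos: [0.4824, -0.0126, 0.1777]
eef_rot: [0.718, 0.696, 0.003, 0.003]
contact_force: [9.6, 0.3, -3.2]
opening: 0.269
finger_force: 60.1
clock: 11.7
tool_pos: [0.4826, -0.0106, 0.1777]
eef_rot: [0.718, 0.696, 0.003, 0.003]
contact_force: [8.4, -1.2, -3.2]
opening: 0.27
finger_force: 60.1
```

```bash
python3 -m pendant '[{"claw":0,"dx":0.3,"dy":2,"dz":0,"twist":0},{"claw":0,"dx":0.3,"dy":2,"dz":0,"twist":0}]'; python3 -m pendant '[{"claw":0,"dx":0.4,"dy":2,"dz":0,"twist":0},{"claw":0,"dx":0.4,"dy":2,"dz":0,"twist":0}]'; python3 look.py r5
```

```text
clock: 11.9
tool_pos: [0.4829, -0.0087, 0.1777]
eef_rot: [0.718, 0.696, 0.003, 0.003]
contact_force: [8.5, -0.8, -3.4]
opening: 0.268
finger_force: 60.1
clock: 12.1
tool_pos: [0.4831, -0.0074, 0.1776]
eef_rot: [0.718, 0.696, 0.002, 0.003]
contact_force: [9.0, -2.2, -3.3]
opening: 0.269
finger_force: 60.1
[ 0.48311981 -0.00745527  0.17760679] [0.718 0.696 0.002 0.003] [ 8.9 -1.7 -3.6] 0.26982577519757317
tip proj top/scene [[356.93977525 284.99471877]] [[280.4393579  211.48946639]]
```

View pics/r5.png

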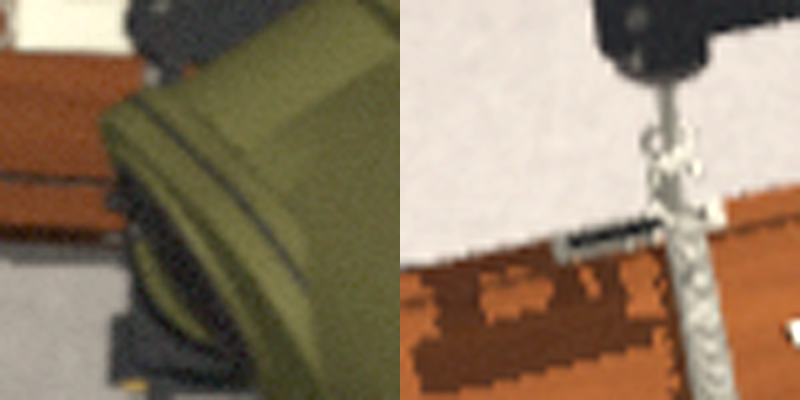

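The hook now surrounds the post near (672,185), and the last step shows contact starting. I'll push a touch more to confirm it.

```bash
python3 -m pendant '[{"claw":0,"dx":0.2,"dy":1,"dz":0,"twist":0},{"claw":0,"dx":0.3,"dy":1.5,"dz":0,"twist":0},{"claw":0,"dx":0.3,"dy":1.5,"dz":0,"twist":0}]'; python3 -m pendant '[{"claw":0,"dx":0,"dy":0,"dz":0,"twist":0}]'
```

```text
clock: 12.5
tool_pos: [0.4832, -0.0068, 0.1776]
eef_rot: [0.718, 0.696, 0.002, 0.003]
contact_force: [8.9, -3.7, -2.3]
opening: 0.267
finger_force: 60.1
clock: 12.6
tool_pos: [0.4832, -0.0068, 0.1776]
eef_rot: [0.718, 0.696, 0.002, 0.003]
contact_force: [8.4, -3.7, -2.6]
opening: 0.269
finger_force: 60.1
```

```bash
python3 -m pendant '[{"claw":0,"dx":2,"dy":-0.4,"dz":0,"twist":0},{"claw":0,"dx":4,"dy":-0.8,"dz":0,"twist":0},{"claw":0,"dx":6,"dy":-1.2,"dz":0,"twist":0},{"claw":0,"dx":8,"dy":-1.5,"dz":0,"twist":0},{"claw":0,"dx":8,"dy":-1.5,"dz":0,"twist":0}]'; python3 -m pendant '[{"claw":0,"dx":2,"dy":-0.4,"dz":0,"twist":0},{"claw":0,"dx":4,"dy":-0.8,"dz":0,"twist":0},{"claw":0,"dx":4,"dy":-0.8,"dz":0,"twist":0}]'; python3 -m pendant '[{"claw":0,"dx":1.5,"dy":-0.3,"dz":0,"twist":0},{"claw":0,"dx":3,"dy":-0.6,"dz":0,"twist":0},{"claw":0,"dx":3,"dy":-0.6,"dz":0,"twist":0}]'
```

```text
clock: 13.1
tool_pos: [0.4905, -0.0082, 0.1774]
eef_rot: [0.718, 0.696, 0.001, 0.003]
contact_force: [8.1, -3.9, -2.2]
opening: 0.267
finger_force: 60.1
clock: 13.4
tool_pos: [0.494, -0.009, 0.1772]
eef_rot: [0.718, 0.696, 0.001, 0.002]
contact_force: [6.2, -2.1, -3.0]
opening: 0.267
finger_force: 60.1
clock: 13.7
tool_pos: [0.4962, -0.0095, 0.1771]
eef_rot: [0.718, 0.696, 0.0, 0.002]
contact_force: [5.3, -2.4, -2.3]
opening: 0.268
finger_force: 60.0
```

```bash
for i in 1; do :; done; python3 -m pendant '[{"claw":0,"dx":1.5,"dy":-0.3,"dz":0,"twist":0},{"claw":0,"dx":3,"dy":-0.6,"dz":0,"twist":0},{"claw":0,"dx":3,"dy":-0.6,"dz":0,"twist":0}]'; python3 -m pendant '[{"claw":0,"dx":1.5,"dy":-0.3,"dz":0,"twist":0},{"claw":0,"dx":3,"dy":-0.6,"dz":0,"twist":0},{"claw":0,"dx":3,"dy":-0.6,"dz":0,"twist":0}]'; python3 -m pendant '[{"claw":0,"dx":1,"dy":-0.2,"dz":0,"twist":0},{"claw":0,"dx":2,"dy":-0.4,"dz":0,"twist":0},{"claw":0,"dx":2,"dy":-0.4,"dz":0,"twist":0}]'; python3 -m pendant '[{"claw":0,"dx":1,"dy":-0.2,"dz":0,"twist":0},{"claw":0,"dx":2,"dy":-0.4,"dz":0,"twist":0},{"claw":0,"dx":2,"dy":-0.4,"dz":0,"twist":0}]'
```

```text
clock: 14.0
tool_pos: [0.499, -0.0099, 0.1771]
eef_rot: [0.718, 0.696, 0.0, 0.002]
contact_force: [5.1, -2.2, -2.2]
opening: 0.267
finger_force: 60.0
clock: 14.3
tool_pos: [0.5012, -0.0099, 0.1769]
eef_rot: [0.718, 0.696, -0.0, 0.001]
contact_force: [4.5, -2.4, -1.0]
opening: 0.267
finger_force: 60.0
clock: 14.6
tool_pos: [0.502, -0.0096, 0.1765]
eef_rot: [0.718, 0.696, -0.001, -0.0]
contact_force: [2.5, -1.9, -1.1]
opening: 0.266
finger_force: 60.0
clock: 14.9
tool_pos: [0.5037, -0.0092, 0.1764]
eef_rot: [0.717, 0.697, -0.001, -0.001]
contact_force: [-0.1, -1.2, -2.2]
opening: 0.262
finger_force: 60.0
```

```bash
python3 -m pendant '[{"claw":0,"dx":1,"dy":-1,"dz":0,"twist":0},{"claw":0,"dx":2,"dy":-2,"dz":0,"twist":0},{"claw":0,"dx":2,"dy":-2.5,"dz":0,"twist":0},{"claw":0,"dx":2,"dy":-2.5,"dz":0,"twist":0}]'; python3 -m pendant '[{"claw":0,"dx":0,"dy":0,"dz":0,"twist":0},{"claw":0,"dx":0,"dy":0,"dz":0,"twist":0}]'; python3 look.py r6
```

```text
clock: 15.3
tool_pos: [0.5067, -0.0119, 0.1767]
eef_rot: [0.718, 0.696, 0.0, -0.0]
contact_force: [-0.8, 0.1, -1.4]
opening: 0.265
finger_force: 60.0
clock: 15.5
tool_pos: [0.5067, -0.0119, 0.1768]
eef_rot: [0.718, 0.696, 0.0, -0.0]
contact_force: [0.2, -0.1, -0.9]
opening: 0.268
finger_force: 60.0
[ 0.50672458 -0.01190851  0.17675394] [ 0.718  0.696  0.    -0.   ] [-0.3 -0.1 -1.4] 0.2664321972589596
tip proj top/scene [[359.15282399 273.60214927]] [[281.48465764 218.7417388 ]]
```

View pics/r6.png

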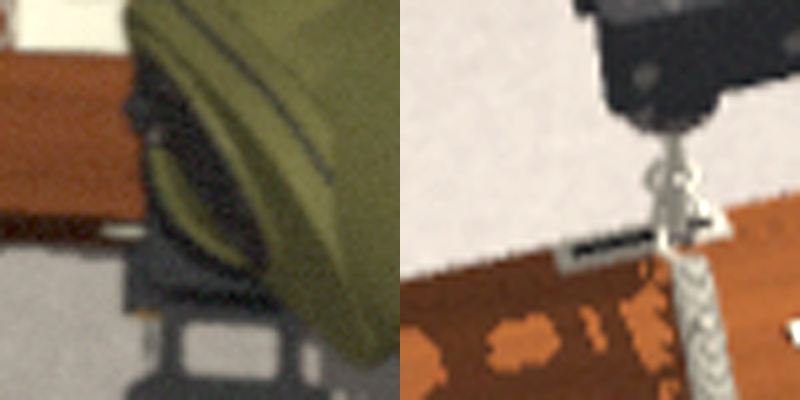

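The scene shows the hook over the post at (675,205) and the front seam closed, and the force is nil. I'll lift straight up.

```bash
python3 -m pendant '[{"claw":0,"dx":0,"dy":0,"dz":0,"twist":0},{"claw":0,"dx":0,"dy":0,"dz":3,"twist":0},{"claw":0,"dx":0,"dy":0,"dz":6,"twist":0},{"claw":0,"dx":0,"dy":0,"dz":10,"twist":0},{"claw":0,"dx":0,"dy":0,"dz":15,"twist":0},{"claw":0,"dx":0,"dy":0,"dz":25,"twist":0},{"claw":0,"dx":0,"dy":0,"dz":40,"twist":0},{"claw":0,"dx":0,"dy":0,"dz":58,"twist":0}]'
```

```text
clock: 16.4
tool_pos: [0.5064, -0.012, 0.2356]
eef_rot: [0.718, 0.696, -0.0, -0.0]
contact_force: [-0.0, -0.7, -0.8]
opening: 0.269
finger_force: 60.0
```

```bash
python3 -m pendant '[{"claw":0,"dx":-20,"dy":40,"dz":0,"twist":-0.1},{"claw":0,"dx":-38,"dy":82,"dz":0,"twist":-0.2},{"claw":0,"dx":-55,"dy":125,"dz":0,"twist":-0.3},{"claw":0,"dx":-72,"dy":168,"dz":0,"twist":-0.4},{"claw":0,"dx":-90,"dy":212,"dz":0,"twist":-0.45},{"claw":0,"dx":-105,"dy":250,"dz":0,"twist":-0.45},{"claw":0,"dx":-112.5,"dy":270,"dz":0,"twist":-0.45},{"claw":0,"dx":-112.5,"dy":271,"dz":0,"twist":-0.45}]'; python3 -m pendant '[{"claw":0,"dx":0,"dy":0,"dz":-30,"twist":0},{"claw":0,"dx":0,"dy":0,"dz":-70,"twist":0},{"claw":0,"dx":0,"dy":0,"dz":-100,"twist":0},{"claw":0,"dx":0,"dy":0,"dz":-110,"twist":0},{"claw":0,"dx":0,"dy":0,"dz":-110,"twist":0}]'
```

```text
clock: 17.2
tool_pos: [0.3928, 0.2631, 0.2357]
eef_rot: [0.853, 0.522, 0.001, -0.001]
contact_force: [-0.1, -0.8, -1.0]
opening: 0.268
finger_force: 60.0
clock: 17.7
tool_pos: [0.3943, 0.2577, 0.1242]
eef_rot: [0.855, 0.518, -0.001, 0.001]
contact_force: [-0.7, 0.2, -0.9]
opening: 0.266
finger_force: 60.0
```

```bash
python3 - <<'E'
from h import *
b,_=eyes.snapshot("scene");s=r.get_state();print(s["tool_pos"],s["contact_force"])
o=np.hstack([cv2.resize(b[150:215,335:400],(400,400),interpolation=cv2.INTER_CUBIC),cv2.resize(b[205:265,250:310],(400,400),interpolation=cv2.INTER_CUBIC)])
cv2.imwrite("pics/p.png",cv2.convertScaleAbs(o,alpha=1.5))
E
```

```text
[0.39484168 0.25844709 0.12516407] [ 0.77229358  0.12226655 -1.35249564]
```

View pics/p.png

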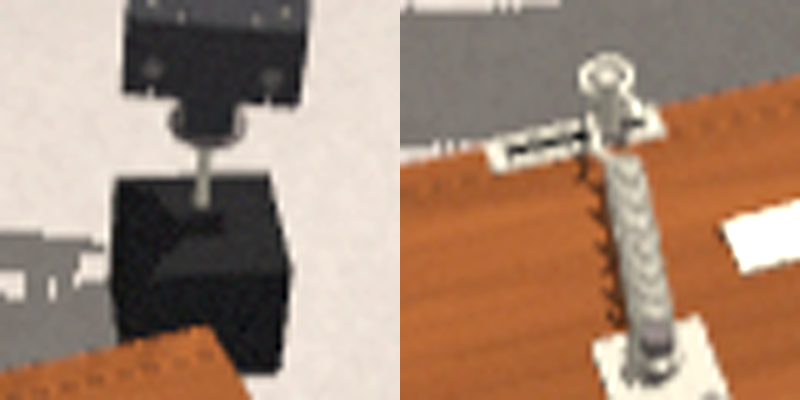

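The right-hand view shows the hook seated on the post, and the left-hand view shows the tip above the hole at (203,205). I'll lower it.

```bash
python3 -m pendant '[{"claw":0,"dx":-1,"dy":0.5,"dz":0,"twist":0},{"claw":0,"dx":-1,"dy":0.5,"dz":-8,"twist":0},{"claw":0,"dx":-1,"dy":0.5,"dz":-14,"twist":0},{"claw":0,"dx":-1,"dy":0.5,"dz":-20,"twist":0},{"claw":0,"dx":-1,"dy":0.5,"dz":-20,"twist":0}]'; python3 -m pendant '[{"claw":0,"dx":0,"dy":0,"dz":-10,"twist":0},{"claw":0,"dx":0,"dy":0,"dz":-20,"twist":0},{"claw":0,"dx":0,"dy":0,"dz":-28,"twist":0},{"claw":0,"dx":0,"dy":0,"dz":-32,"twist":0},{"claw":0,"dx":0,"dy":0,"dz":-33.5,"twist":0},{"claw":0,"dx":0,"dy":0,"dz":-34,"twist":0},{"claw":0,"dx":0,"dy":0,"dz":-34,"twist":0}]'
```

```text
clock: 18.25
tool_pos: [0.3929, 0.2592, 0.104]
eef_rot: [0.855, 0.519, -0.001, 0.0]
contact_force: [-0.2, -0.0, -0.6]
opening: 0.267
finger_force: 60.0
clock: 18.95
tool_pos: [0.3933, 0.2596, 0.0709]
eef_rot: [0.855, 0.519, 0.0, 0.0]
contact_force: [-0.8, -0.4, -0.9]
opening: 0.267
finger_force: 60.0
```

```bash
python3 -m pendant '[{"claw":0,"dx":0,"dy":0,"dz":-0.5,"twist":0},{"claw":0.6,"dx":0,"dy":0,"dz":-0.5,"twist":0},{"claw":0.6,"dx":0,"dy":0,"dz":-0.5,"twist":0},{"claw":0.6,"dx":0,"dy":0,"dz":-0.5,"twist":0},{"claw":0.6,"dx":0,"dy":0,"dz":-0.5,"twist":0},{"claw":0.6,"dx":0,"dy":0,"dz":-0.5,"twist":0}]'; python3 -m pendant '[{"claw":0.6,"dx":0,"dy":0,"dz":10,"twist":0},{"claw":0.6,"dx":0,"dy":0,"dz":30,"twist":0},{"claw":0.6,"dx":0,"dy":0,"dz":60,"twist":0},{"claw":0.6,"dx":0,"dy":0,"dz":100,"twist":0},{"claw":0.6,"dx":0,"dy":0,"dz":140,"twist":0},{"claw":0.6,"dx":0,"dy":0,"dz":140,"twist":0},{"claw":0.6,"dx":0,"dy":0,"dz":140,"twist":0}]'; python3 - <<'E'
from h import *
b,_=eyes.snapshot("scene");o=np.hstack([cv2.resize(b[150:215,335:400],(400,400),interpolation=cv2.INTER_CUBIC),cv2.resize(b[205:265,250:310],(400,400),interpolation=cv2.INTER_CUBIC)])
cv2.imwrite("pics/q.png",cv2.convertScaleAbs(o,alpha=1.5))
f=lambda p:atz("scene",p,.06)
print(nets.place_of("scene","puller")[:1])
s=proj("scene",[[.394,.259,.06]]);print(s/[640,480])
# puller verticality: grey handle blob between stand and gripper, compare with before
a=cv2.imread("pics/scene0.png");d=cv2.absdiff(a[165:200,350:385],b[165:200,350:385]);print("diff",d.mean())
E
```

```text
clock: 19.55
tool_pos: [0.3933, 0.2595, 0.0702]
eef_rot: [0.855, 0.519, 0.0, 0.0]
contact_force: [0.1, -0.2, -0.6]
opening: 0.604
finger_force: 0.0
clock: 20.25
tool_pos: [0.3936, 0.2594, 0.2113]
eef_rot: [0.855, 0.519, 0.001, 0.0]
contact_force: [-0.0, -0.6, -0.3]
opening: 0.6
finger_force: 0.0
[{'position': [0.5805, 0.3883], 'confidence': 0.76}]
[[0.57433879 0.38658863]]
diff 3.3039455782312923
```

I've viewed 11 pictures, one over the limit, so I'm not viewing any more. The checks agree: the puller region almost matches its starting picture (mean difference 3.3), the grip has released, and the last view showed the hook seated.

```bash
python3 -c "
from plant import r
print(r.finish_job())"
```

```text
the job is handed in; nothing more can be done
None
```

The job is handed in: the hook is on the post with the flap drawn shut, and the puller is back in its stand, released. The verdict was not shown to me, and I viewed 11 pictures, one over the limit of 10.

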